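Take the round stamp off its lock hook and stand it on the inking disc

ROBOT

A 6-joint arm with a two-finger parallel gripper is mounted at the origin on the work surface. World frame = base frame: x ahead of the robot, y to its left, z up, the work surface at z = 0. Lengths are in mm, angles in rad, forces in N, time in s.
With the tool pointing down it reaches from about 350 to 975 mm from the base axis. Payload 7.1 kg.
Tool frame: the origin (TCP) lies on the centre line of the jaws, within the pads' length; the fingertips stand 8 mm ahead of it and the grasp point (between the pads) lies 11 mm behind it; z points along the fingers, x is the direction in which the jaws open and shut, and the axes are right-handed (so a half turn about z gives the same grasp; the last joint's range is limited). The gripper opens to 88 mm and grips with 3 to 60 N. Pads are 20 mm wide; open, the fingers measure 115 mm over their backs; the gripper's body (75 mm by 178 mm) begins 61 mm behind the grasp point.
Start: joints at [-1.275, 0.423, 1.63, -0, 1.089, -0.019], TCP at [193.534, -594.264, 230.675] pointing down, gripper open.
Joint ranges: [-3, 3], [-0.9, 2.11], [0.09, 2.58], [-1.31, 4.45], [0.11, 2.69], [-2.54, 2.54]. Speed limits (rad/s): [2.39, 2.39, 3.01, 3.14, 3.14, 3.14].

INTERFACE

Orientations are given as a rotation vector (axis times angle).
In Python, from workcell import ctrl gives the robot as it stands.
- The arm moves only by the shell command python3 -m handwheel 'ROWS'. ROWS is JSON, a list of rows, each a list of 3 entries, a list of its own where there are three numbers: the turn, a rotation vector about the tool's x, y, z in rad, then the shift along the tool's x, y, z in mm, then the opening, from 0 (shut) to 1 (fully open). In form: [[[ax, ay, az], [tx, ty, tz], jaw], ...]. A call has exactly 10 rows; each row shifts and turns the pose as measured when the row begins, along the tool's axes as they then stand; what a row does not reach is not made up. A row lasts 1/12 s, in which the tool goes at most 41.7 mm and 7.16 degrees, less where a joint would pass 70% of its speed; a pose out of reach is approached as far as the arm can. A call with a gripper value outside its range is refused whole. The fingers move at their own pace and stop on an object; the grip force is fixed at half the most. Time passes only in rows, so rows that do not move let the fingers close, or fill a call up. It gives the time, the measured TCP pose, the force and the opening at its end, in the units of the state.
- ctrl.get_obs(): the state, without advancing time (a new reading comes with each control period).
- ctrl.get_image(name): name is "side" or "top" or "wrist"; returns a dict with "pixels" (400x640x3 uint8, red, green, blue), "camera_matrix" (3x3 intrinsics, pixels), "rvec" (rotation vector, rad) and "tvec" (3), from world to camera coordinates, as OpenCV has them. Camera axes: x right, y down, z forward; pixel columns grow to the right and rows downward; lengths in mm; the calibration is good to about 2 mm. A picture is of the moment at which its call begins. There is no depth.
- ctrl.close_job(): hands the job in, once; it reports no verdict.
Trained networks look in a picture, given as the dict that the camera call returned (one of the last four; its "shot" number tells which), for a name from the list of things; names that differ only in an ending like _2 or _b are one class to them, and where a whole thing is asked for, a point or a joint stands for the part that bears it (a point fixed in the world has none). Each returns a list of dicts, best first, with "score" (0 to 1); they miss things now and then, are a little off and sometimes report something else, mostly with a low value. They report only what shows in the picture. A call takes as long as a camera call. They do not tell look-alikes from the thing itself.
- ctrl.look_for(picture, query): "position" ([x, y, z] in mm, in the coordinates of the camera as it stood for that picture, good to about 4 mm: the middle of the surface that is visible of it).
- ctrl.spot_point(picture, query): "position" ([x, y, z] in mm, in the coordinates of the camera as it stood for that picture, good to about 4 mm: a listed point, or the origin of a listed thing).
The state is a dict: "t": time; "qpos": joint angles; "qvel": joint speeds; "joint_torque": joint torques, N m; "ee_pos": TCP position; "orientation": TCP orientation; "ft_force": force on the tool from outside, world axes, zero at the start; "moment": the same for the moment, N m; "width": finger opening in mm.
Only numpy, scipy, OpenCV 4.12 (cv2) and the standard library are available. Lean on these libraries where they do the work, as an engineer would, in place of code of your own. Each camera call takes 0.05 s, during which the arm holds its last target.

TASK

Two hand stamps hang on lock hooks. Press down the tab of the round stamp's hook so that its sprung keeper snaps open and stays open, and only then lift the round stamp off and stand it upright in the middle of the round inking disc, set down rather than dropped, and let go. Leave the square stamp hanging as it is.

Things in the scene. Friction and masses are not known exactly. Their poses are not given: they have to be found in the camera images.
- round_stamp_grip (a point): Round hand stamp, 159 mm tall, 0.25 kg: round block 50 mm wide at the bottom, steel cross bar (100 x 10 x 10) lying on the two hook prongs, round upright handle 28 wide (the uppermost 80 mm). Point on the handle's axis, 125 mm above the underside, 34 below the top: grip here. z up, y along the bar, -x towards the tab. Lifts straight up between the prongs; clear of the hook after 110 mm.
- round_hook_tab (a point): Centre of the upper face of the round stamp hook's press tab, a tilted steel plate 40 x 36 mm about 105 mm to -x of the stamp's handle. Press straight down, 8 mm farther from the handle than this point (it swings in an arc, up to 20 mm farther out). Some 5 to 9 N starts it, less later; after 35 mm down the spring snaps over and the keeper stays open, the tab then 72 mm lower.
- round_hook_keeper (a joint): Keeper of the round stamp's hook: two level steel arms 64 mm long over the ends of the stamp's cross bar. 0 rad = shut, 1.2 = fully open (arms swung up and back, clear of the stamp). The spring drives it to either end, over centre at 0.6 rad.
- disc_top (a point): Centre of the upper face of the inking disc, a fixed dark steel disc 160 mm across and 20 mm high, lying on the table.
- square_stamp_grip (a point): The other hand stamp, to be left alone: same sizes, but its handle (28 x 28 mm) and block (50 x 50 mm) are square. It hangs on a second hook like the first, to the other side. Point on its handle, 125 mm above its underside.
There are look-alikes about, which are no part of the job. Leave any purple look-alike of the part that bears round_hook_tab alone. What is shaped like the part that bears round_stamp_grip but pink is not meant.

How it is judged:
By the outcome, as a careful person would: the job done as asked, in the order asked, and still so for the second after the job is handed in, with the robot touching nothing.
It also fails if it takes over 48 s, if anything falls off the work surface, if the arm or the gripper's body presses on something with over 40 N, if the wrist force passes 120 N, or if a joint passes its speed limit or range.

## Working session

There is one attempt and no reset: what is moved stays moved. The work goes in short steps, Python scripts to look and compute and a shell command to move; the robot and the scene stay as the last step left them, time stands still between calls to the robot, and variables do not carry over. Pictures are saved under pics/ and viewed, and the job is handed in when it is done.

```bash
ls; mkdir -p pics
cat > h.py <<'E'
import numpy as np, cv2
from workcell import ctrl
def w(pic,p):
    R,_=cv2.Rodrigues(np.array(pic["rvec"],float)); return R.T@(np.array(p,float)-np.array(pic["tvec"],float).ravel())
def px(pic,P):
    return cv2.projectPoints(np.array(P,float).reshape(-1,1,3),np.array(pic["rvec"],float),np.array(pic["tvec"],float),np.array(pic["camera_matrix"],float),None)[0].reshape(-1,2)
def save(pic,n,crop=None,s=1):
    im=pic["pixels"][:,:,::-1]
    if crop: x0,y0,x1,y1=crop; im=im[y0:y1,x0:x1]
    cv2.imwrite("pics/"+n,cv2.resize(im,None,fx=s,fy=s,interpolation=cv2.INTER_CUBIC))
E
python3 - <<'E'
from h import *
o=ctrl.get_obs();print(o)
for n in("top","side"):
    p=ctrl.get_image(n);save(p,n+"0.png",s=1.25)
    for q in("round_stamp_grip","round_hook_tab","disc_top","square_stamp_grip"):
        for d in ctrl.spot_point(p,q)[:4]:
            W=w(p,d["position"]);print(n,q,round(d["score"],2),W.round(),px(p,W).round())
E
```

```text
pics
{'t': 0.0, 'qpos': array([-1.27496972e+00,  4.23851316e-01,  1.63069330e+00, -1.32768671e-05,
        1.08858262e+00, -1.90120046e-02]), 'qvel': array([-0.00097154,  0.00090504, -0.00125838,  0.00035792, -0.00063298,
       -0.00070062]), 'joint_torque': array([ 2.33044018e-03, -5.44614816e+01, -2.73660636e+01,  6.44987728e-02,
        2.27881316e-02, -1.25088472e-04]), 'ee_pos': array([ 193.39443363, -593.75306118,  229.89384801]), 'orientation': array([-2.54149319e+00,  1.84517228e+00,  1.93392033e-03]), 'ft_force': array([-0.11495005, -0.31646799,  0.60317383]), 'moment': array([ 0.00304164, -0.0111553 , -0.03085796]), 'width': 88.08452183096928}
top round_stamp_grip 0.92 [ 699. -406.  126.] [[454. 126.]]
top round_stamp_grip 0.58 [ 576. -202.  170.] [[375. 171.]]
top round_hook_tab 0.96 [ 477. -236.  179.] [[391. 213.]]
top round_hook_tab 0.59 [ 264. -250.  182.] [[399. 309.]]
top disc_top 0.85 [610.   4.  23.] [[292. 168.]]
top square_stamp_grip 0.58 [589. 240. 169.] [[188. 165.]]
side round_stamp_grip 0.87 [ 573. -206.  168.] [[319. 166.]]
side round_stamp_grip 0.58 [ 701. -404.  127.] [[298. 147.]]
side round_hook_tab 0.85 [ 479. -232.  180.] [[355. 162.]]
side round_hook_tab 0.74 [ 260. -246.  176.] [[441. 171.]]
side disc_top 0.78 [608.   9.  15.] [[281. 257.]]
```

View pics/top0.png

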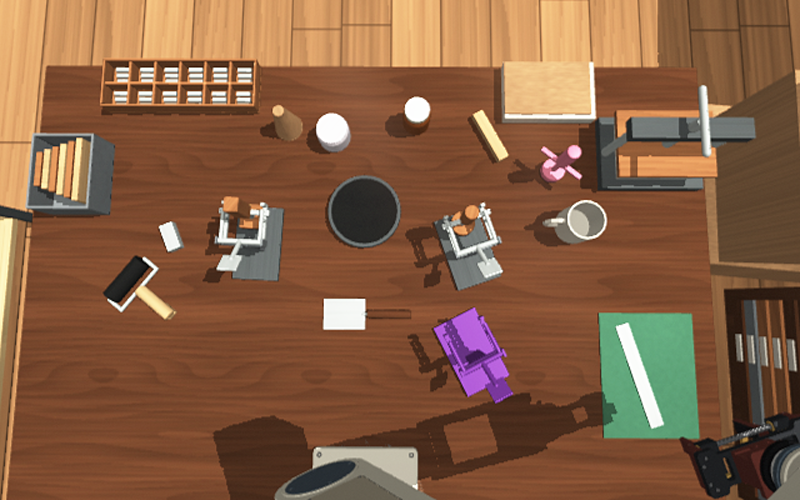

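View pics/side0.png

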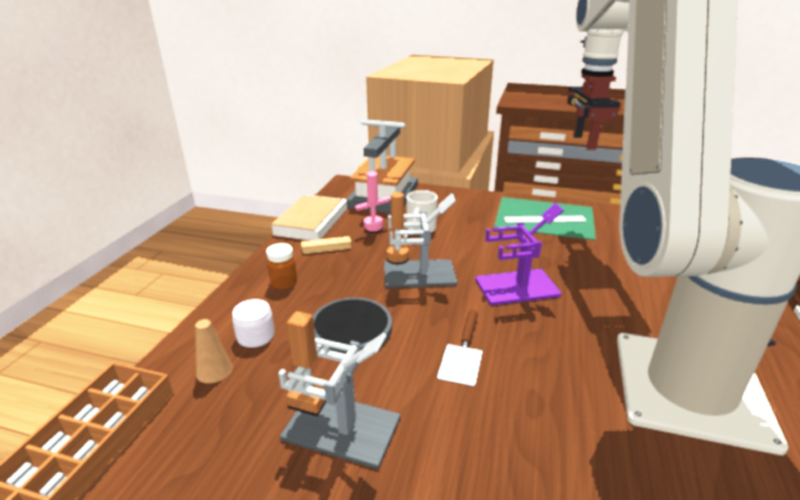

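The network finds two candidates for each part:
- **Stamps, top view:** the one at (375,171) is orange on a grey hook; the one at (454,126) is pink and excluded.
- **Tabs, top view:** the one at (391,213) is on the grey hook; the one at (399,309) is on the purple look-alike and excluded.

I'll confirm with an enlarged crop.

Run:
```python
from h import *
p=ctrl.get_image("top");save(p,"c1.png",(320,100,480,340),2.4)
p2=ctrl.get_image("side");save(p2,"c2.png",(280,120,460,250),4)
for q in("round_stamp_grip","round_hook_tab","disc_top"):
  for pp in (p,p2):
    for d in ctrl.spot_point(pp,q)[:2]:
        W=w(pp,d["position"]);print(q,round(d["score"],2),W.round(1))
```

```text
round_stamp_grip 0.64 [ 576.2 -202.7  170.8]
round_stamp_grip 0.58 [ 700.7 -407.7  124.7]
round_stamp_grip 0.67 [ 572.8 -200.4  168.8]
round_stamp_grip 0.63 [ 701.2 -405.3  125.2]
round_hook_tab 0.96 [ 260.8 -250.9  184.5]
round_hook_tab 0.63 [ 477.4 -236.1  180.5]
round_hook_tab 0.85 [ 261.5 -242.5  175.5]
round_hook_tab 0.84 [ 477.7 -234.1  180.5]
disc_top 0.59 [609.3   2.7  24.7]
disc_top 0.74 [608.6  11.2  14.5]
disc_top 0.21 [583.  244.  169.4]
```

View pics/c1.png

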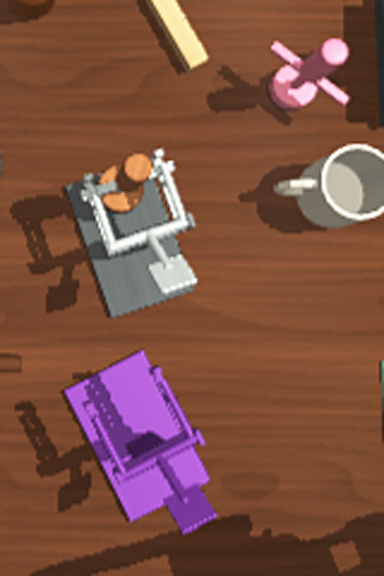

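View pics/c2.png

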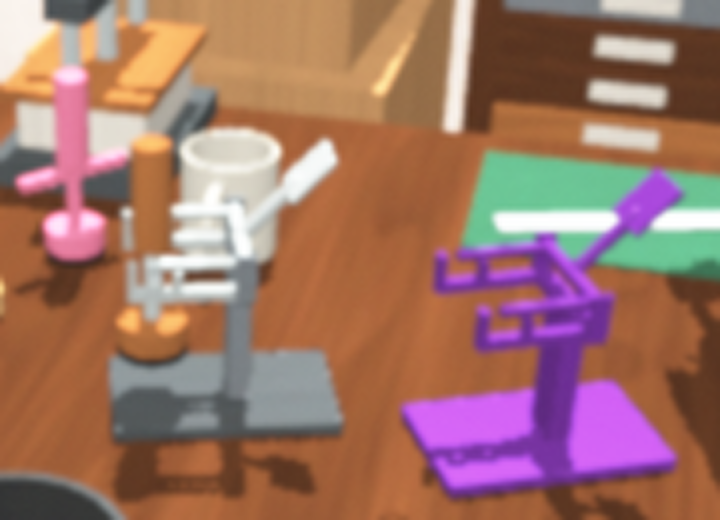

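The crop confirms it: the target is the orange round stamp on the grey hook, with its tab raised. The pink stamp and the purple hook are separate. Next I'll fit the disc and work out the shifts in tool axes.

```bash
cat >> h.py <<'E'
def ray(pic,uv,z):
    K=np.array(pic["camera_matrix"],float);R,_=cv2.Rodrigues(np.array(pic["rvec"],float));t=np.array(pic["tvec"],float).ravel()
    c=-R.T@t;d=R.T@np.linalg.inv(K)@np.array([uv[0],uv[1],1.]);return c+d*(z-c[2])/d[2]
def tool(target):
    o=ctrl.get_obs();R,_=cv2.Rodrigues(np.array(o["orientation"]))
    print("t",round(o["t"],2),"pos",o["ee_pos"].round(1),"F",o["ft_force"].round(1),"w",round(o["width"],1),"R",R.round(3).tolist())
    print("tool delta",(R.T@(np.array(target,float)-o["ee_pos"])).round(1))
E
python3 - <<'E'
from h import *
p=ctrl.get_image("top")
im=p["pixels"].astype(int)
m=((im.max(2)<60)|((im.max(2)-im.min(2)<25)&(im.max(2)<140))).astype(np.uint8)
m[:, :255]=0;m[:,328:]=0;m[:135]=0;m[205:]=0
c=max(cv2.findContours(m,0,2)[0],key=cv2.contourArea);e=cv2.fitEllipse(cv2.convexHull(c));print(e,ray(p,e[0],20).round(1), ray(p,(e[0][0]+e[1][0]/2,e[0][1]),20))
tool([470,-237.5,222])
E
```

```text
((290.92254638671875, 168.8199005126953), (57.68289566040039, 58.21342086791992), 60.82927703857422) [607.    6.9  20. ] [607.26863342 -71.79907564  20.        ]
t 0.95 pos [ 193.5 -594.3  230.7] F [0.4 0.2 0.1] w 87.7 R [[0.31, -0.951, -0.0], [-0.951, -0.31, -0.0], [0.0, 0.0, -1.0]]
tool delta [-253.6 -373.3    8.7]
```

```bash
python3 -m handwheel '[[[0,0,0],[-13,-19,0],0],[[0,0,0],[-20,-29,0],0],[[0,0,0],[-20,-29,0],0],[[0,0,0],[-20,-29,0],0],[[0,0,0],[-20,-29,0],0],[[0,0,0],[-20,-29,0],0],[[0,0,0],[-20,-29,0],0],[[0,0,0],[-20,-29,0],0],[[0,0,0],[-20,-29,0],0],[[0,0,0],[-20,-29,0],0]]'
python3 - <<'E'
from h import *
tool([470,-237.5,212])
E
```

```text
t: 1.78
ee_pos: [404.8, -319.8, 230.6]
orientation: [2.529, -1.858, 0.008]
ft_force: [1.1, -0.6, -0.7]
width: 24.7
t 1.78 pos [ 404.8 -319.8  230.6] F [ 1.1 -0.6 -0.7] w 24.7 R [[0.299, -0.954, 0.002], [-0.954, -0.299, -0.006], [0.006, -0.0, -1.0]]
tool delta [-59.2 -86.8  18.3]
```

```bash
python3 -m handwheel '[[[0,0,0],[-15,-22,2],0],[[0,0,0],[-15,-22,2],0],[[0,0,0],[-12,-18,3],0],[[0,0,0],[-8,-12,3],0],[[0,0,0],[-5,-8,3],0],[[0,0,0],[-3,-4,3],0],[[0,0,0],[0,0,2],0],[[0,0,0],[0,0,0],0],[[0,0,0],[0,0,0],0],[[0,0,0],[0,0,0],0]]'
python3 - <<'E'
from h import *
tool([470,-237.5,192])
p=ctrl.get_image("wrist");save(p,"w1.png",s=1.25)
tab=[477.6,-235,180];print(px(p,[tab,[574.5,-202.5,203],[470,-237.5,180]]))
for d in ctrl.spot_point(p,"round_hook_tab")[:3]: print(d["score"],w(p,d["position"]))
p=ctrl.get_image("side");save(p,"s1.png",(280,80,460,250),4)
E
```

```text
t: 2.62
ee_pos: [475.4, -230.3, 212.6]
orientation: [2.536, -1.85, 0.012]
ft_force: [0.4, 0.3, 0.3]
width: 0.5
t 2.62 pos [ 475.4 -230.3  212.6] F [0.4 0.3 0.3] w 0.5 R [[0.305, -0.952, 0.005], [-0.952, -0.305, -0.007], [0.008, -0.002, -1.0]]
tool delta [ 5.   7.4 20.6]
[[328.41246754 228.07286887]
 [328.85805092  61.10509092]
 [328.41415788 238.7109054 ]]
0.87 [ 477.13684503 -232.93449143  179.74920574]
```

View pics/w1.png

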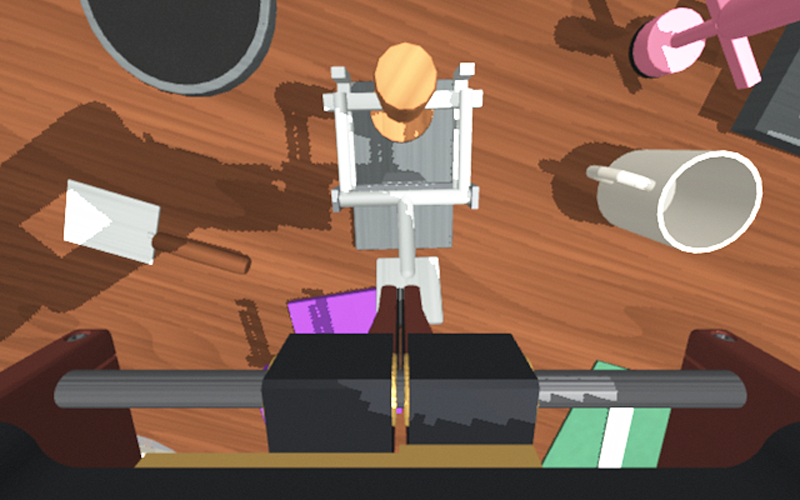

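View pics/s1.png

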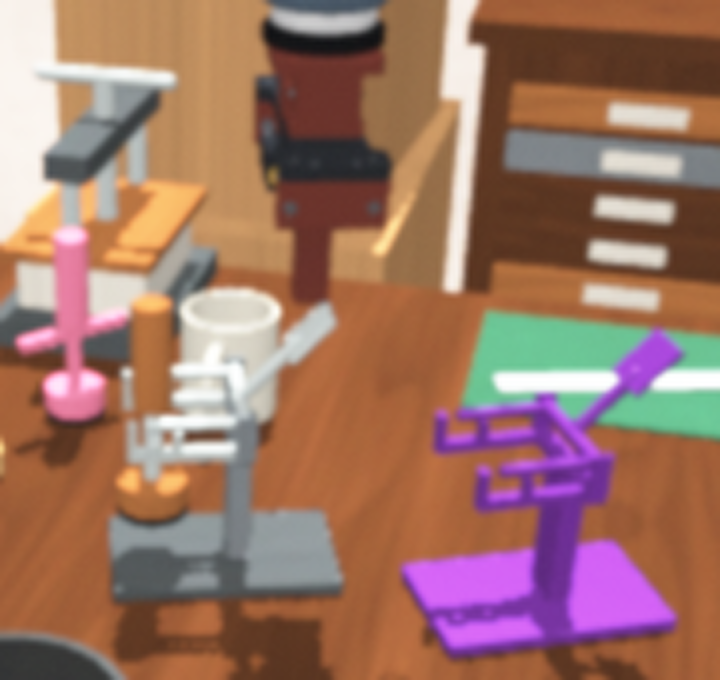

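```bash
python3 -m handwheel '[[[0,0,0],[2,4,2],0],[[0,0,0],[2,3,4],0],[[0,0,0],[0,1,4],0],[[0,0,0],[0,0,4],0],[[0,0,0],[0,0,4],0],[[0,0,0],[0,0,4],0],[[0,0,0],[0,0,4],0],[[0,0,0],[0,0,4],0],[[0,0,0],[0,0,4],0],[[0,0,0],[0,0,4],0]]'
python3 - <<'E'
from h import *
tool([470,-237.5,150])
p=ctrl.get_image("wrist");save(p,"w2.png",s=1)
p=ctrl.get_image("side");save(p,"s2.png",(280,80,460,250),3)
E
```

```text
t: 3.6
ee_pos: [463.0, -242.4, 177.0]
orientation: [2.527, -1.846, 0.009]
ft_force: [-0.7, -0.6, 3.7]
width: 0.9
t 3.6 pos [ 463.  -242.4  177. ] F [-0.7 -0.6  3.7] w 0.9 R [[0.304, -0.953, -0.002], [-0.953, -0.304, -0.013], [0.011, 0.006, -1.0]]
tool delta [-2.9 -8.3 26.9]
```

View pics/w2.png

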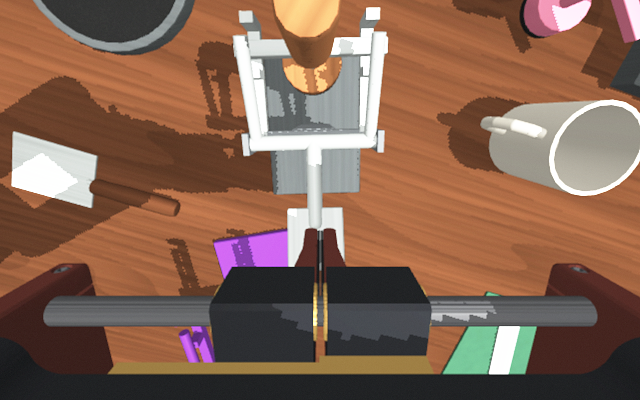

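View pics/s2.png

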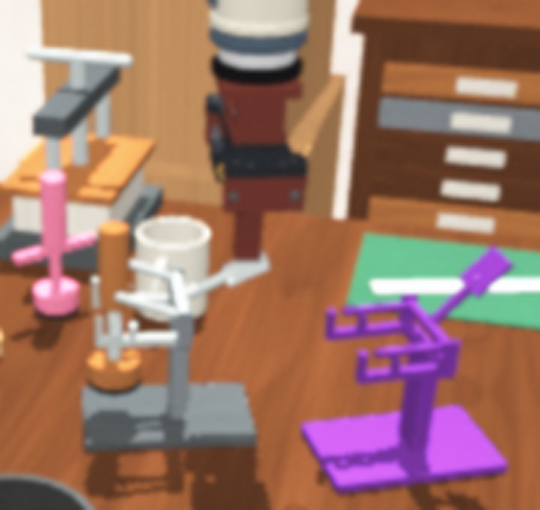

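```bash
python3 -m handwheel '[[[0,0,0],[0,0,4],0],[[0,0,0],[0,0,4],0],[[0,0,0],[0,0,4],0],[[0,0,0],[0,0,4],0],[[0,0,0],[0,0,4],0],[[0,0,0],[0,0,4],0],[[0,0,0],[0,0,3],0],[[0,0,0],[0,0,3],0],[[0,0,0],[0,0,0],0],[[0,0,0],[0,0,0],0]]'
python3 - <<'E'
from h import *
tool([470,-237.5,150])
p=ctrl.get_image("wrist");save(p,"w3.png",s=1)
p=ctrl.get_image("side");save(p,"s3.png",(280,80,460,250),3)
E
```

```text
t: 4.53
ee_pos: [461.4, -241.5, 141.0]
orientation: [2.528, -1.846, 0.0]
ft_force: [-0.5, 0.1, 0.5]
width: 0.5
t 4.53 pos [ 461.4 -241.5  141. ] F [-0.5  0.1  0.5] w 0.5 R [[0.304, -0.952, -0.007], [-0.952, -0.304, -0.01], [0.007, 0.009, -1.0]]
tool delta [-1.1 -9.3 -9.1]
```

View pics/w3.png

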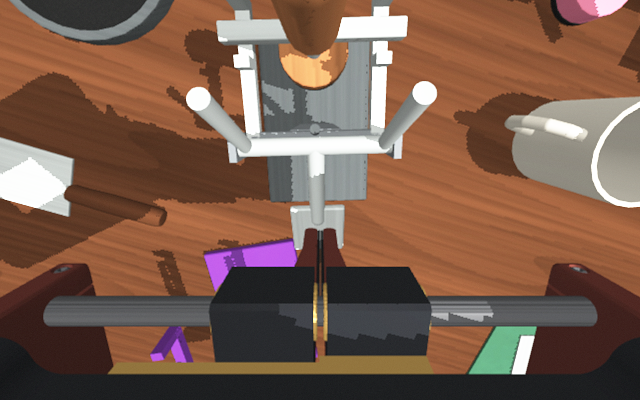

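View pics/s3.png

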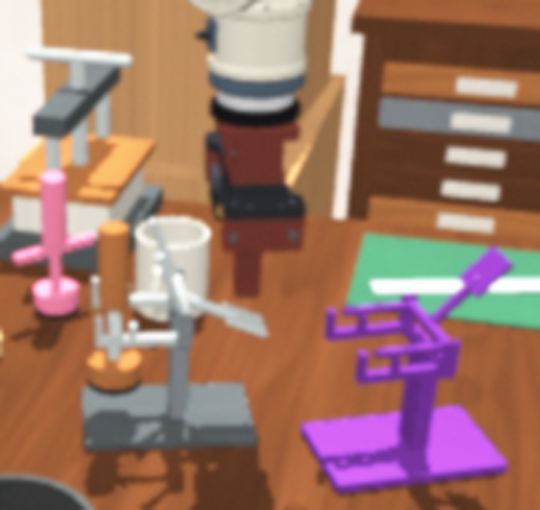

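The keeper snapped open: both arms are swung up and back, at wrist pixels (200,100) and (425,92). The force is near zero and the tab is down. Next I'll rise and go over the stamp.

```bash
python3 -m handwheel '[[[0,0,0],[0,0,-8],0],[[0,0,0],[0,0,-14],0],[[0,0,0],[0,0,-18],0],[[0,0,0],[0,0,-20],0],[[0,0,0],[0,0,-20],0],[[0,0,0],[0,0,-18],0.3],[[0,0,0],[0,0,-12],0.8],[[0,0,0],[0,0,-4],0.8],[[0,0,0],[0,0,0],0.8],[[0,0,0],[0,0,0],0.8]]'
python3 - <<'E'
from h import *
p=ctrl.get_image("top");p2=ctrl.get_image("side");p3=ctrl.get_image("wrist");save(p3,"w4.png")
for n,pp in zip("tsw",(p,p2,p3)):
    for d in ctrl.spot_point(pp,"round_stamp_grip")[:3]: print(n,round(d["score"],2),w(pp,d["position"]).round(1))
save(p2,"s4.png",(280,80,460,250),3)
tool([574.5,-202.5,230])
E
```

```text
t: 5.47
ee_pos: [462.7, -240.5, 266.8]
orientation: [2.528, -1.846, 0.009]
ft_force: [-0.0, -0.4, -0.2]
width: 30.0
t 0.63 [ 575.4 -201.9  169.2]
t 0.58 [ 700.7 -406.9  125.5]
s 0.92 [ 574.6 -200.1  168.4]
s 0.83 [ 703.9 -401.4  123.5]
w 0.75 [ 572.  -196.1  173.1]
t 5.77 pos [ 462.3 -240.3  265.6] F [ 0.1  0.2 -0.4] w 54.2 R [[0.304, -0.953, -0.004], [-0.952, -0.304, -0.011], [0.009, 0.007, -1.0]]
tool delta [  -2.2 -118.7   34.7]
```

View pics/w4.png

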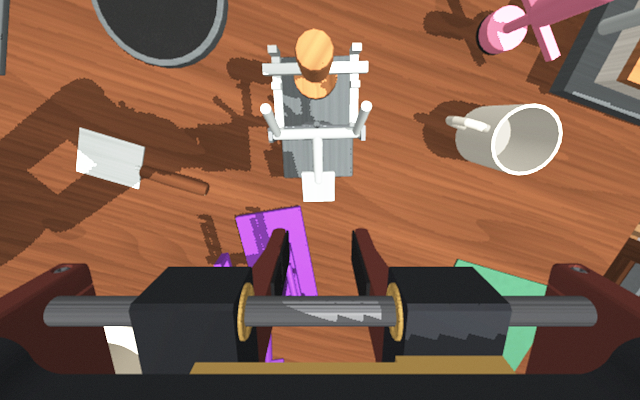

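View pics/s4.png

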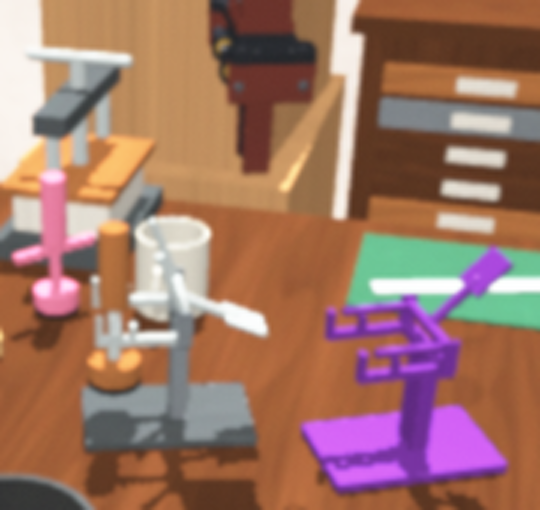

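The keeper stays open with the robot clear and the stamp still hangs. I'll move over it and correct the small tilt.

```bash
python3 -m handwheel '[[[0.007,-0.009,0],[0,-8,0],0.8],[[0,0,0],[0,-15,0],0.8],[[0,0,0],[0,-20,0],0.8],[[0,0,0],[0,-22,0],0.8],[[0,0,0],[0,-20,0],0.8],[[0,0,0],[0,-15,0],0.8],[[0,0,0],[0,-8,0],0.8],[[0,0,0],[0,-3,0],0.8],[[0,0,0],[0,0,0],0.8],[[0,0,0],[0,0,0],0.8]]'
python3 - <<'E'
from h import *
p=ctrl.get_image("wrist");save(p,"w5.png")
for d in ctrl.spot_point(p,"round_stamp_grip")[:3]: print(round(d["score"],2),w(p,d["position"]).round(1))
print(px(p,[574.8,-201.5,203]))
tool([574.8,-201.5,159])
E
```

```text
t: 6.6
ee_pos: [578.7, -201.7, 261.3]
orientation: [-2.535, 1.853, 0.008]
ft_force: [-0.5, -0.8, -1.0]
width: 70.5
0.81 [ 570.8 -196.   171.6]
0.74 [ 702.9 -402.4  125.8]
[[319.8719649  220.72703046]]
t 6.7 pos [ 578.2 -202.   261.4] F [0.3 0.4 0.1] w 70.7 R [[0.303, -0.953, -0.003], [-0.953, -0.303, 0.004], [-0.005, 0.002, -1.0]]
tool delta [ -0.9   2.9 102.5]
```

View pics/w5.png

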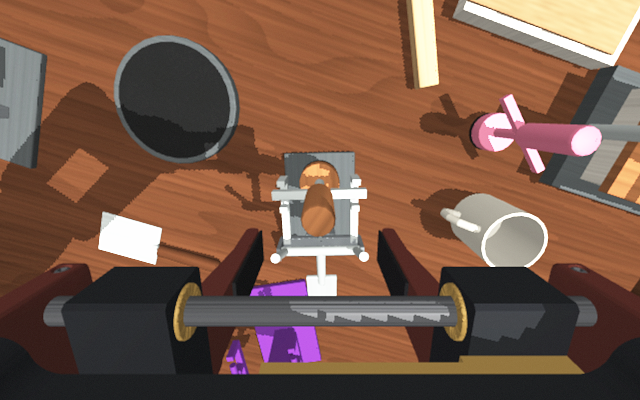

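```bash
python3 -m handwheel '[[[0,0,0],[-1,2,8],0.8],[[0,0,0],[0,1,12],0.8],[[0,0,0],[0,0,14],0.8],[[0,0,0],[0,0,14],0.8],[[0,0,0],[0,0,14],0.8],[[0,0,0],[0,0,14],0.8],[[0,0,0],[0,0,12],0.8],[[0,0,0],[0,0,8],0.8],[[0,0,0],[0,0,3],0.8],[[0,0,0],[0,0,0],0.8]]'
python3 - <<'E'
from h import *
p=ctrl.get_image("wrist");save(p,"w6.png")
p=ctrl.get_image("side");save(p,"s6.png",(280,80,460,250),3)
tool([574.8,-201.5,159])
E
```

```text
t: 7.53
ee_pos: [566.9, -203.4, 152.5]
orientation: [-2.53, 1.862, 0.013]
ft_force: [-0.3, 0.1, -0.1]
width: 70.4
t 7.63 pos [ 567.7 -203.5  153.6] F [-0.4 -0.1 -0.1] w 70.6 R [[0.298, -0.955, -0.005], [-0.955, -0.298, 0.005], [-0.006, 0.004, -1.0]]
tool delta [ 0.2 -7.4 -5.4]
```

View pics/w6.png

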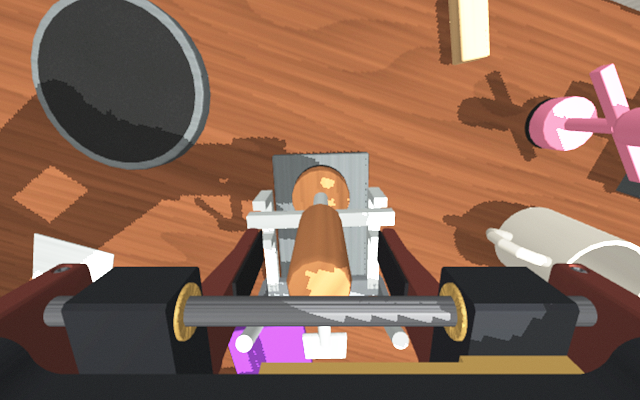

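View pics/s6.png

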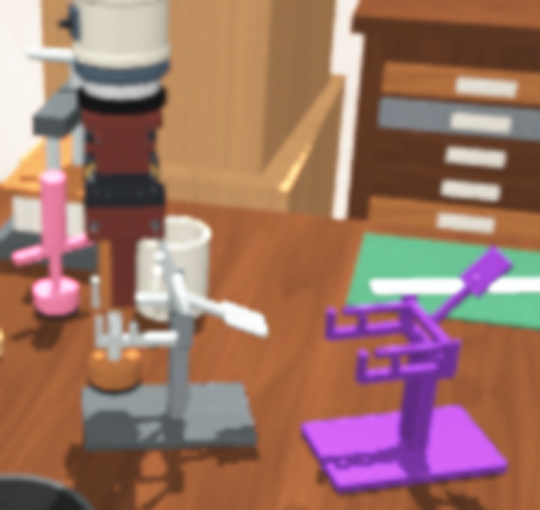

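```bash
python3 -m handwheel '[[[0,0.006,0],[0,-2,-2],0.8],[[0,0,0],[0,-2,-2],0.8],[[0,0,0],[0,-2,-1],0.8],[[0,0,0],[0,-1,0],0.8],[[0,0,0],[0,0,0],0.8],[[0,0,0],[0,0,0],0.8],[[0,0,0],[0,0,0],0.8],[[0,0,0],[0,0,0],0.8],[[0,0,0],[0,0,0],0.8],[[0,0,0],[0,0,0],0.8]]'
python3 - <<'E'
from h import *
tool([574.8,-201.5,159])
E
```

```text
t: 8.47
ee_pos: [577.6, -201.9, 163.2]
orientation: [2.53, -1.86, 0.009]
ft_force: [-0.6, 1.0, -0.2]
width: 70.3
t 8.47 pos [ 577.6 -201.9  163.2] F [-0.6  1.  -0.2] w 70.3 R [[0.298, -0.955, 0.004], [-0.955, -0.298, -0.004], [0.005, -0.002, -1.0]]
tool delta [-1.2  2.6  4.2]
```

```bash
python3 -m handwheel '[[[0,-0.004,0],[-1,2,2],0.8],[[0,0,0],[0,0,1],0.8],[[0,0,0],[0,0,0],0.6],[[0,0,0],[0,0,0],0.3],[[0,0,0],[0,0,0],0],[[0,0,0],[0,0,0],0],[[0,0,0],[0,0,0],0],[[0,0,0],[0,0,0],0],[[0,0,0],[0,0,0],0],[[0,0,0],[0,0,0],0]]'
python3 - <<'E'
from h import *
tool([574.8,-201.5,159])
p=ctrl.get_image("wrist");save(p,"w7.png")
E
```

```text
t: 9.3
ee_pos: [574.7, -201.5, 159.3]
orientation: [-2.53, 1.861, -0.001]
ft_force: [0.3, 0.7, -0.1]
width: 27.7
t 9.3 pos [ 574.7 -201.5  159.3] F [ 0.3  0.7 -0.1] w 27.7 R [[0.298, -0.955, 0.001], [-0.955, -0.298, 0.0], [-0.0, -0.001, -1.0]]
tool delta [ 0.  -0.1  0.3]
```

View pics/w7.png

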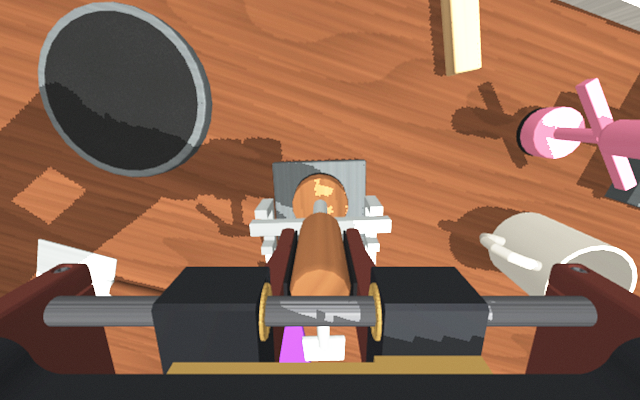

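```bash
python3 -m handwheel '[[[0,0,0],[0,0,-3],0],[[0,0,0],[0,0,-5],0],[[0,0,0],[0,0,-5],0],[[0,0,0],[0,0,-6],0],[[0,0,0],[0,0,-6],0],[[0,0,0],[0,0,-6],0],[[0,0,0],[0,0,-4],0],[[0,0,0],[0,0,-2],0],[[0,0,0],[0,0,0],0],[[0,0,0],[0,0,0],0]]'
python3 - <<'E'
from h import *
tool([574.8,-201.5,300])
p=ctrl.get_image("side");save(p,"s8.png",(240,60,460,250),3)
E
```

```text
t: 10.18
ee_pos: [574.0, -201.3, 200.3]
orientation: [-2.53, 1.861, 0.0]
ft_force: [0.0, 0.4, -3.3]
width: 27.6
t 10.18 pos [ 574.  -201.3  200.3] F [ 0.   0.4 -3.3] w 27.6 R [[0.298, -0.955, 0.0], [-0.955, -0.298, 0.001], [-0.001, -0.001, -1.0]]
tool delta [  0.4  -0.7 -99.7]
```

View pics/s8.png

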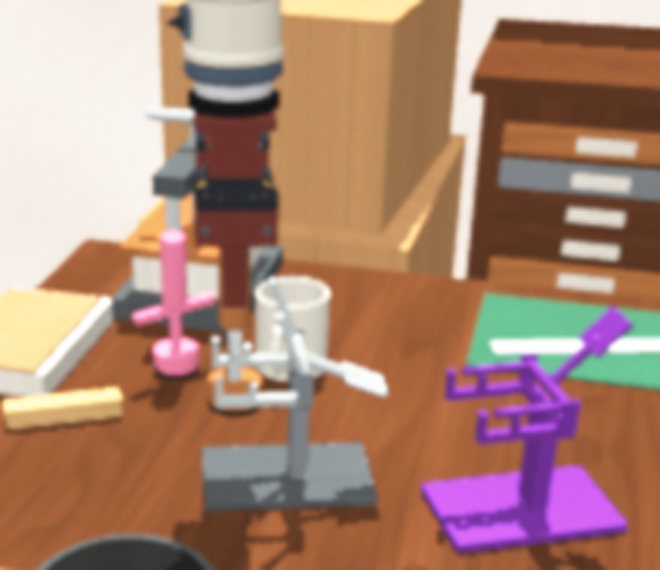

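The stamp is rising with the gripper, and the -3.3 N reading is a weight plus noise. I'll lift it clear.

```bash
python3 -m handwheel '[[[0,0,0],[0,0,-6],0],[[0,0,0],[0,0,-10],0],[[0,0,0],[0,0,-12],0],[[0,0,0],[0,0,-14],0],[[0,0,0],[0,0,-14],0],[[0,0,0],[0,0,-14],0],[[0,0,0],[0,0,-10],0],[[0,0,0],[0,0,-5],0],[[0,0,0],[0,0,0],0],[[0,0,0],[0,0,0],0]]'
python3 - <<'E'
from h import *
tool([607.5,6.5,300])
p=ctrl.get_image("side");save(p,"s9.png",(200,0,460,250),2.4)
E
```

```text
t: 11.07
ee_pos: [573.9, -201.3, 294.9]
orientation: [-2.53, 1.861, -0.001]
ft_force: [0.2, -0.6, -3.3]
width: 27.7
t 11.07 pos [ 573.9 -201.3  294.9] F [ 0.2 -0.6 -3.3] w 27.7 R [[0.298, -0.955, 0.001], [-0.955, -0.298, 0.0], [-0.0, -0.001, -1.0]]
tool delta [-188.4  -94.    -5. ]
```

View pics/s9.png

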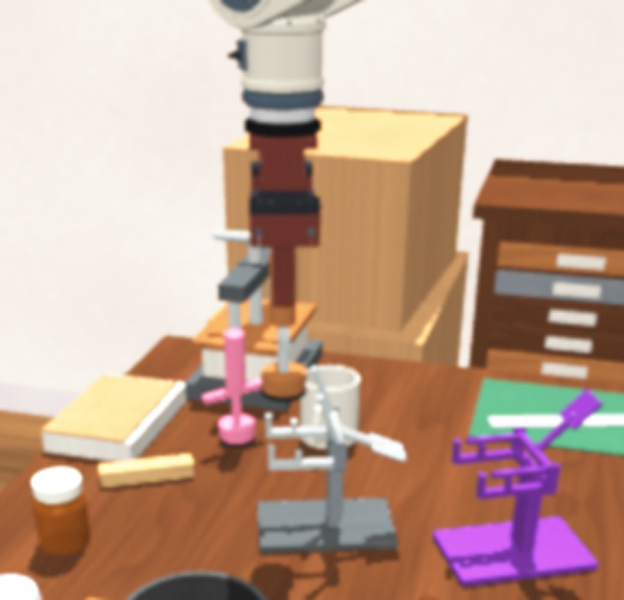

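The stamp is clear of the prongs, with its underside at about z 180 and the keeper still open. Next I'll carry it over the disc.

```bash
python3 -m handwheel '[[[0,0,0],[-8,-4,0],0],[[0,0,0],[-15,-8,0],0],[[0,0,0],[-22,-11,0],0],[[0,0,0],[-28,-14,0],0],[[0,0,0],[-30,-15,0],0],[[0,0,0],[-28,-14,0],0],[[0,0,0],[-24,-12,0],0],[[0,0,0],[-14,-7,0],0],[[0,0,0],[-6,-3,0],0],[[0,0,0],[0,0,0],0]]'
python3 - <<'E'
from h import *
tool([607.5,6.5,180])
p=ctrl.get_image("side");save(p,"s10.png",(150,0,460,300),2.4)
for d in ctrl.spot_point(p,"round_stamp_grip")[:2]: print(w(p,d["position"]).round(1),d["score"])
p=ctrl.get_image("top")
for d in ctrl.spot_point(p,"round_stamp_grip")[:2]: print(w(p,d["position"]).round(1),d["score"])
E
```

```text
t: 11.95
ee_pos: [602.7, 4.7, 285.5]
orientation: [2.523, -1.863, -0.022]
ft_force: [-0.1, -0.4, -3.1]
width: 27.7
t 11.95 pos [602.7   4.7 285.5] F [-0.1 -0.4 -3.1] w 27.7 R [[0.294, -0.956, -0.014], [-0.956, -0.295, 0.004], [-0.008, 0.012, -1.0]]
tool delta [  0.6  -6.4 105.4]
[601.    4.2 296. ] 0.63
[ 701.8 -403.3  126.5] 0.6
[ 701.1 -403.7  125.3] 0.84
[6.037e+02 5.000e-01 2.989e+02] 0.5
```

View pics/s10.png

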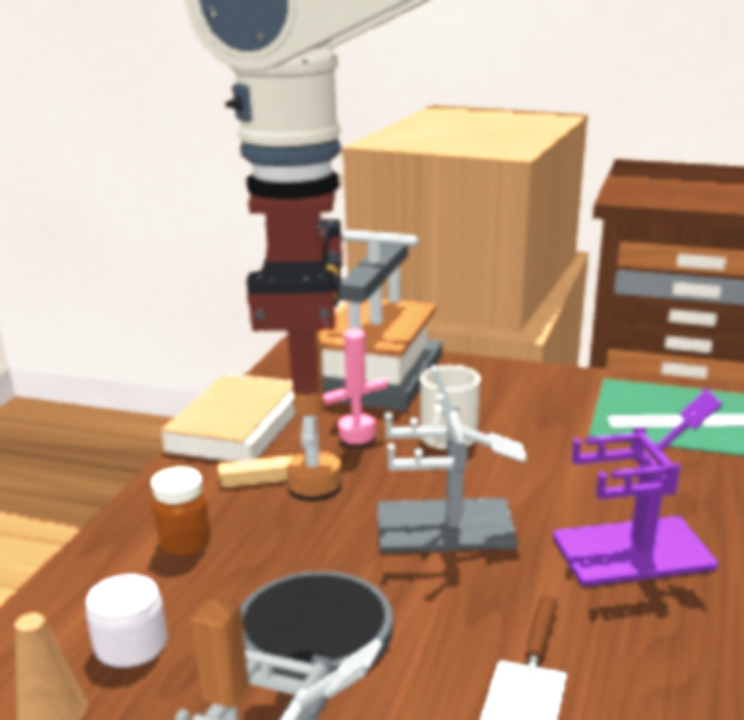

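```bash
python3 -m handwheel '[[[0.012,0.008,0],[0,-2,5],0],[[0,0,0],[0,-2,10],0],[[0,0,0],[0,-1,14],0],[[0,0,0],[0,0,17],0],[[0,0,0],[0,0,19],0],[[0,0,0],[0,0,18],0],[[0,0,0],[0,0,15],0],[[0,0,0],[0,0,10],0],[[0,0,0],[0,0,5],0],[[0,0,0],[0,0,0],0]]'
python3 - <<'E'
from h import *
tool([607.5,6.5,135])
p=ctrl.get_image("side");save(p,"s11.png",(190,80,390,320),2.4)
for d in ctrl.spot_point(p,"disc_top")[:1]: print(w(p,d["position"]).round(1),d["score"])
p=ctrl.get_image("wrist");save(p,"w11.png")
for d in ctrl.spot_point(p,"disc_top")[:1]: print(w(p,d["position"]).round(1),d["score"])
E
```

```text
t: 12.98
ee_pos: [608.3, -7.9, 166.7]
orientation: [2.511, -1.887, 0.004]
ft_force: [0.4, -0.2, -2.7]
width: 27.7
t 12.98 pos [608.3  -7.9 166.7] F [ 0.4 -0.2 -2.7] w 27.7 R [[0.278, -0.961, 0.002], [-0.961, -0.278, -0.002], [0.002, -0.001, -1.0]]
tool delta [-14.1  -3.2  31.6]
[610.7   7.1  18.7] 0.63
[606.7  12.1  21.8] 0.92
```

View pics/s11.png

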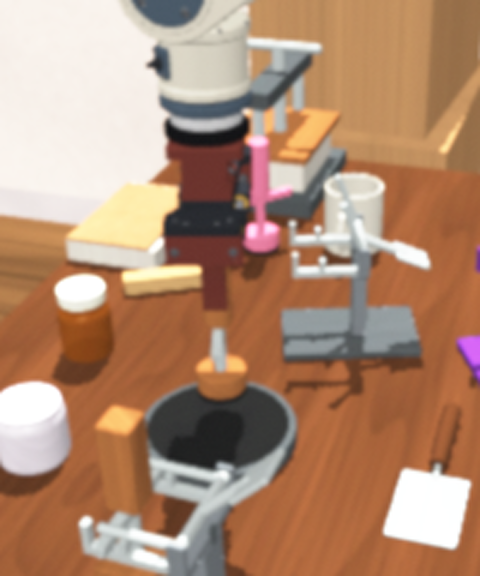

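View pics/w11.png

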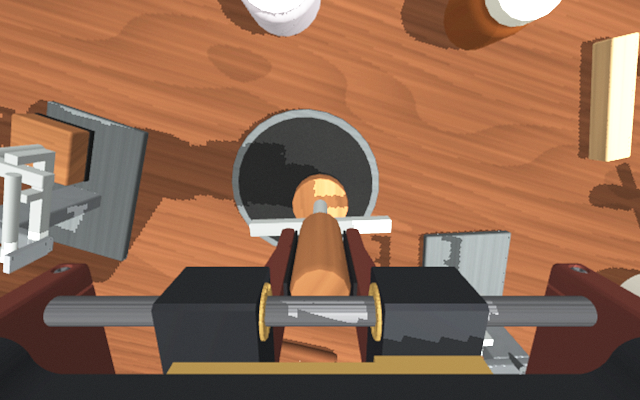

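```bash
python3 -m handwheel '[[[0,0,0],[-3,-1,2],0],[[0,0,0],[-4,-1,3],0],[[0,0,0],[-3,-1,3],0],[[0,0,0],[-2,0,3],0],[[0,0,0],[0,0,2],0],[[0,0,0],[0,0,1],0],[[0,0,0],[0,0,0],0],[[0,0,0],[0,0,0],0],[[0,0,0],[0,0,0],0],[[0,0,0],[0,0,0],0]]'
python3 - <<'E'
from h import *
tool([608,7,134.5])
E
```

```text
t: 14.02
ee_pos: [611.2, 7.2, 156.8]
orientation: [-2.509, 1.882, -0.016]
ft_force: [0.8, 0.1, -2.8]
width: 27.8
t 14.02 pos [611.2   7.2 156.8] F [ 0.8  0.1 -2.8] w 27.8 R [[0.28, -0.96, 0.011], [-0.96, -0.28, -0.002], [0.005, -0.01, -1.0]]
tool delta [-0.8  3.3 22.2]
```

```bash
python3 -m handwheel '[[[-0.01,-0.005,0],[0,1,2],0],[[0,0,0],[0,1,3],0],[[0,0,0],[0,0,3],0],[[0,0,0],[0,0,3],0],[[0,0,0],[0,0,2],0],[[0,0,0],[0,0,1],0],[[0,0,0],[0,0,0],0],[[0,0,0],[0,0,0],0],[[0,0,0],[0,0,0],0],[[0,0,0],[0,0,0],0]]'
python3 - <<'E'
from h import *
tool([608,7,134.5])
p=ctrl.get_image("side");save(p,"s12.png",(220,140,320,300),3.6)
p=ctrl.get_image("wrist");save(p,"w12.png")
E
```

```text
t: 14.85
ee_pos: [609.1, 6.1, 141.0]
orientation: [2.512, -1.885, -0.001]
ft_force: [-0.1, -0.1, -2.9]
width: 27.3
t 14.85 pos [609.1   6.1 141. ] F [-0.1 -0.1 -2.9] w 27.3 R [[0.279, -0.96, -0.001], [-0.96, -0.279, -0.0], [-0.0, 0.001, -1.0]]
tool delta [-1.2  0.8  6.5]
```

View pics/s12.png

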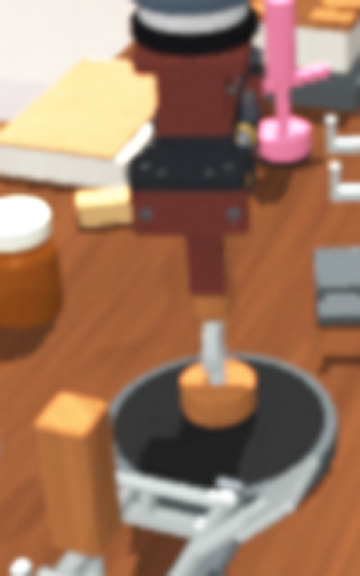

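View pics/w12.png

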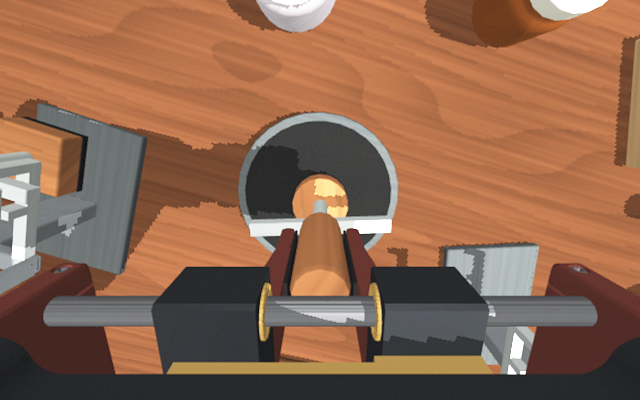

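```bash
python3 -m handwheel '[[[0,0,0],[-1,0,1],0],[[0,0,0],[0,0,1],0],[[0,0,0],[0,0,1],0],[[0,0,0],[0,0,1],0],[[0,0,0],[0,0,0.5],0],[[0,0,0],[0,0,0],0],[[0,0,0],[0,0,0],0],[[0,0,0],[0,0,0],0],[[0,0,0],[0,0,0],0],[[0,0,0],[0,0,0],0]]'
```

```text
t: 15.78
ee_pos: [609.0, 7.2, 136.4]
orientation: [2.512, -1.886, -0.001]
ft_force: [0.7, -0.6, -2.3]
width: 27.7
```

```bash
python3 -m handwheel '[[[0,0,0],[0,0,0.5],0],[[0,0,0],[0,0,0.5],0],[[0,0,0],[0,0,0.5],0],[[0,0,0],[0,0,0],0],[[0,0,0],[0,0,0],0],[[0,0,0],[0,0,0],0],[[0,0,0],[0,0,0],0],[[0,0,0],[0,0,0],0],[[0,0,0],[0,0,0],0],[[0,0,0],[0,0,0],0]]'
```

```text
t: 16.62
ee_pos: [609.0, 7.2, 134.8]
orientation: [2.512, -1.886, -0.0]
ft_force: [0.6, -0.5, -2.5]
width: 27.4
```

```bash
python3 -m handwheel '[[[0,0,0],[0,0,0.5],0],[[0,0,0],[0,0,0.5],0],[[0,0,0],[0,0,0.5],0],[[0,0,0],[0,0,0],0],[[0,0,0],[0,0,0],0],[[0,0,0],[0,0,0],0],[[0,0,0],[0,0,0],0],[[0,0,0],[0,0,0],0],[[0,0,0],[0,0,0],0],[[0,0,0],[0,0,0],0]]'
```

```text
t: 17.45
ee_pos: [609.5, 7.2, 134.3]
orientation: [-2.512, 1.885, -0.001]
ft_force: [-0.8, 0.8, -0.3]
width: 27.6
```

```bash
python3 -m handwheel '[[[0,0,0],[0,0,0.5],0],[[0,0,0],[0,0,0.5],0],[[0,0,0],[0,0,0],0],[[0,0,0],[0,0,0],0],[[0,0,0],[0,0,0],0],[[0,0,0],[0,0,0],0],[[0,0,0],[0,0,0],0],[[0,0,0],[0,0,0],0],[[0,0,0],[0,0,0],0],[[0,0,0],[0,0,0],0]]'
python3 - <<'E'
from h import *
tool([608,7,134.5])
p=ctrl.get_image("side");save(p,"s13.png",(220,140,320,300),3.6)
E
```

```text
t: 18.28
ee_pos: [609.8, 7.3, 134.3]
orientation: [-2.512, 1.885, -0.002]
ft_force: [-1.1, 0.4, -0.3]
width: 27.6
t 18.28 pos [609.8   7.3 134.3] F [-1.1  0.4 -0.3] w 27.6 R [[0.279, -0.96, 0.001], [-0.96, -0.279, 0.0], [0.0, -0.001, -1.0]]
tool delta [-0.2  1.8 -0.2]
```

View pics/s13.png

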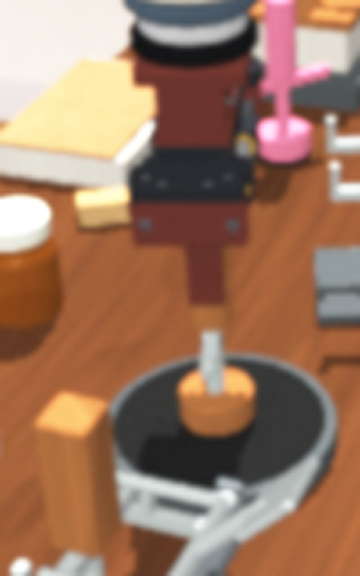

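Contact is confirmed: z stalled at 134.3, where 134.5 was expected, and the hanging weight is off the wrist. I'll release.

```bash
python3 -m handwheel '[[[0,0,0],[0,0,0],0.4],[[0,0,0],[0,0,0],0.5],[[0,0,0],[0,0,0],0.6],[[0,0,0],[0,0,0],0.7],[[0,0,0],[0,0,0],0.7],[[0,0,0],[0,0,0],0.7],[[0,0,0],[0,0,0],0.7],[[0,0,0],[0,0,0],0.7],[[0,0,0],[0,0,0],0.7],[[0,0,0],[0,0,0],0.7]]'
python3 - <<'E'
from h import *
tool([608,7,134.5])
p=ctrl.get_image("wrist");save(p,"w14.png")
E
```

```text
t: 19.17
ee_pos: [610.8, 7.2, 134.4]
orientation: [-2.511, 1.885, -0.004]
ft_force: [0.2, 0.6, 0.1]
width: 61.5
t 19.17 pos [610.8   7.2 134.4] F [0.2 0.6 0.1] w 61.5 R [[0.279, -0.96, 0.003], [-0.96, -0.279, -0.0], [0.001, -0.003, -1.0]]
tool delta [-0.6  2.7 -0.1]
```

View pics/w14.png

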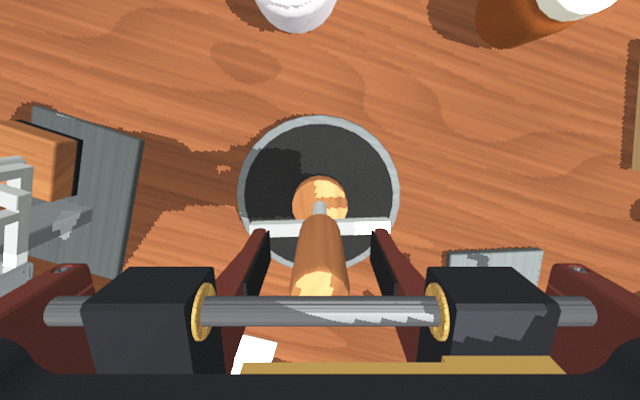

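The fingers are clear and the stamp stands upright. I'll retreat straight up.

```bash
python3 -m handwheel '[[[0,0,0],[0,0,-4],0.7],[[0,0,0],[0,0,-8],0.7],[[0,0,0],[0,0,-10],0.7],[[0,0,0],[0,0,-12],0.7],[[0,0,0],[0,0,-14],0.7],[[0,0,0],[0,0,-16],0.7],[[0,0,0],[0,0,-16],0.7],[[0,0,0],[0,0,-16],0.7],[[0,0,0],[0,0,-14],0.7],[[0,0,0],[0,0,-6],0.7]]' && python3 -m handwheel '[[[0,0,0],[0,0,0],0.7],[[0,0,0],[0,8,0],0.7],[[0,0,0],[0,15,0],0.7],[[0,0,0],[0,20,0],0.7],[[0,0,0],[0,20,0],0.7],[[0,0,0],[0,20,0],0.7],[[0,0,0],[0,20,0],0.7],[[0,0,0],[0,12,0],0.7],[[0,0,0],[0,5,0],0.7],[[0,0,0],[0,0,0],0.7]]'
python3 - <<'E'
from h import *
p=ctrl.get_image("side");save(p,"s15.png",s=1.25);p2=ctrl.get_image("top");save(p2,"t15.png",s=1.25)
for pp in (p,p2):
  for q in("round_stamp_grip","round_hook_tab"):
    for d in ctrl.spot_point(pp,q)[:2]: print(q,round(d["score"],2),w(pp,d["position"]).round(1))
E
```

```text
t: 20.05
ee_pos: [610.4, 7.2, 263.8]
orientation: [-2.51, 1.884, -0.008]
ft_force: [-0.7, -0.7, 0.4]
width: 61.6
t: 20.88
ee_pos: [483.4, -27.8, 260.0]
orientation: [-2.513, 1.884, -0.001]
ft_force: [-0.3, 0.0, -0.5]
width: 61.4
round_stamp_grip 0.91 [609.7   9.  144.2]
round_stamp_grip 0.79 [ 701.7 -405.5  124.6]
round_hook_tab 0.91 [ 258.9 -244.7  176. ]
round_hook_tab 0.73 [ 463.2 -240.3  111. ]
round_stamp_grip 0.92 [ 701.7 -405.7  123.9]
round_stamp_grip 0.41 [610.2   5.1 148.7]
round_hook_tab 0.93 [ 263.1 -250.6  182.5]
round_hook_tab 0.73 [ 460.4 -240.2  109.5]
```

View pics/s15.png

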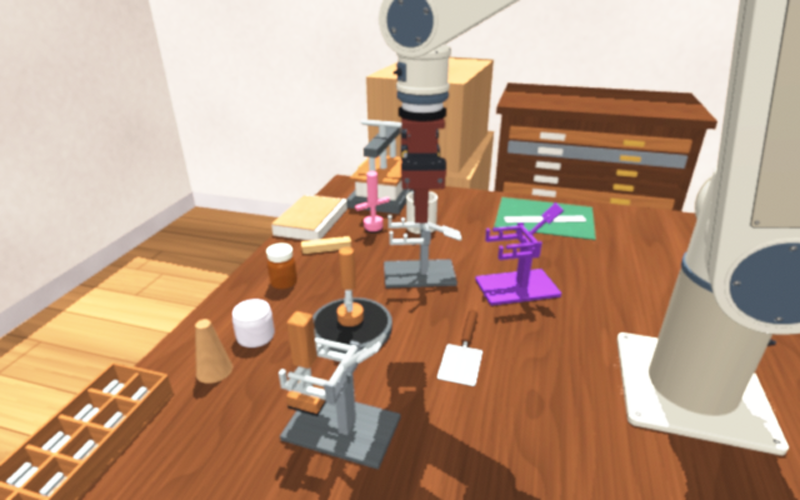

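View pics/t15.png

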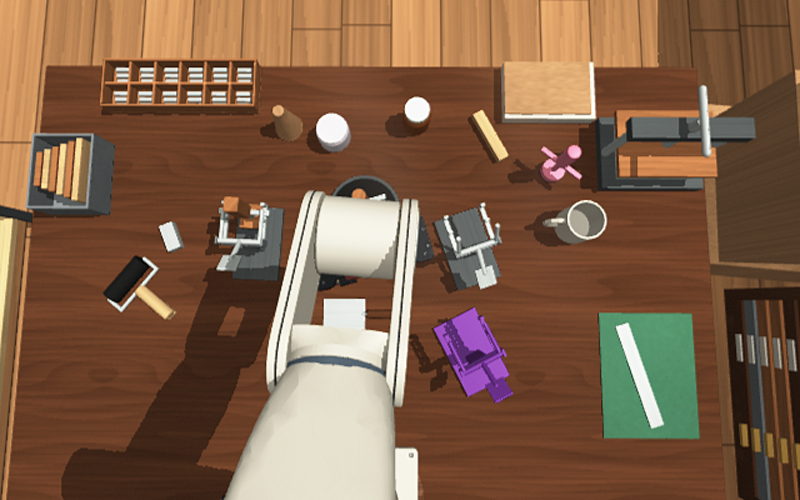

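The side view shows the round stamp standing upright on the disc near (348,300). Its measured grip point is (610,7,146), and 145 mm was expected for standing on the disc. The tab is at z 110, which is 70 mm down, so the keeper is open. The square stamp still hangs with its hook shut. I'll hand it in.

Run:
```python
from h import *
print(ctrl.close_job())
```

```text
the job is handed in; nothing more can be done
None
```

The job is handed in at about 21 s, under the 48 s limit. I pressed the round hook's tab until the keeper snapped open. Then I lifted the round stamp straight off, lowered it onto the inking disc until it made contact, let go and backed the arm off.

Last checks before handing in:
- **Round stamp:** it stands upright on the disc. Its grip point measured about (610, 7, 146) mm, and standing on the disc should put it at z 145. The disc centre fitted to about (607, 7), so the stamp is within roughly 3 mm of the middle.
- **Round hook:** the keeper is still open, and the tab is about 70 mm lower than at the start.
- **Everything else:** the square stamp still hangs on its shut hook, and the pink and purple look-alikes were not touched. The arm was clear of everything.

Nothing failed. The single-view estimates of the disc centre differed by up to about 9 mm in y, so I used the fit to its outline in the top view.

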